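# Sweep the order tokens through the gate into the slot

### The job

Clear the order tokens from the wooden return box beside the till: with the fingertips, push the three round steel tokens across its top and through the narrow gate, one at a time, so that each drops into the slot behind it. Do not pinch or pick anything up; leave the square steel tag lying on the wooden top, leave the small shaker and the dip cup standing where they are, and disturb nothing else on the counter.

Things in the scene. Friction and masses are not known exactly. Their poses are not given: they have to be found in the camera images.
- box: fixed brown wooden box, 265 mm long (x -140 to 125), 292 wide (y), flat top at z = 60; origin under it on the counter, x points from the open near edge to the gate. Steel walls, 6 mm thick, rise 10 mm above the top: side walls at y = +-143 and two straight funnel walls from (x -4, y +-140) to the gate posts at (x 62, y +-26); none at the near edge. Things slide on it with ordinary friction
- gate (a point): middle of the gate, at the level of the wooden top (x 62, y 0, z 60 mm in the box's frame); axes as the box's. The gap between the two posts is 46 mm wide, too narrow for two tokens abreast
- slot (a point): middle of the slot's open mouth, at the level of the wooden top (x 87.5, y 0, z 60 mm in the box's frame); axes as the box's. The mouth runs from x = 60 (right in the gate) to 115 and is 60 mm wide, 54 mm deep, open from above; a token tips in by itself as soon as its middle has passed x = 60, so the fingers need not pass the gate
- token1: round plain steel token, 36 mm across, 8 mm thick, 45 g, lying flat on the wooden top; origin at the centre of its underside, z up
- token2: a second token, just like the first
- token3: a third token, just like the first
- tag: square plain steel tag, 30 x 30 x 8 mm, lying flat on the wooden top among the tokens, stays there; origin at the centre of its underside. The tokens and the tag lie in an arc of four places about the gate (in the box's frame about x -25, y +-80 and x -75, y +-30 mm, each up to 10 mm off), which is where varies
- shaker: small shaker with steel cap, 34 mm across, 45 mm high, stands on the wooden top beside the slot, outside the funnel walls (left or right), stays there; origin at the centre of its underside
- dip: small open white dip cup, 44 mm across, 30 mm high, stands on the wooden top on the other side of the slot, stays there; origin at the centre of its underside
- mug: brown mug, 80 mm across, 90 mm high, on the counter to the left of the box; origin at the centre of its underside
- sauce: yellow bottle, 56 mm across, 170 mm high, on the counter to the right of the box; origin at the centre of its underside
- tub: white bowl, 90 mm across, 60 mm high, on the counter to the right of the box; origin at the centre of its underside
- spoon: steel spoon, 190 mm long, lying on the counter to the left of the box; origin at its middle

How it is judged:
By the outcome, as a careful person would: the job done as asked, in the order asked, and still so for the second after the job is handed in, with the robot touching nothing.
It also fails if it takes over 59 s, if anything falls off the work surface, if the arm or the gripper's body presses on something with over 40 N, if the wrist force passes 120 N, or if a joint passes its speed limit or range.

### The arm

A 6-joint arm with a two-finger parallel gripper is mounted at the origin on the work surface. World frame = base frame: x ahead of the robot, y to its left, z up, the work surface at z = 0. Lengths are in m, angles in rad, forces in N, time in s.
With the tool pointing down it reaches from about 0.35 to 0.975 m from the base axis. Payload 7.1 kg.
Tool frame: the origin (TCP) lies midway between the tips of the shut fingers; the grasp point (between the pads) lies 19 mm behind it; z points along the fingers, x is the direction in which the jaws open and shut, and the axes are right-handed (so a half turn about z gives the same grasp; the last joint's range is limited). The gripper opens to 88 mm and grips with 3 to 60 N. Pads are 20 mm wide; open, the fingers measure 115 mm over their backs; the gripper's body (75 mm by 178 mm) begins 61 mm behind the grasp point.
Start: joints at [1.153, 0.423, 1.63, -0, 1.089, -0.019], TCP at [0.243, 0.576, 0.223] pointing down, gripper open.
Joint ranges: [-3, 3], [-0.9, 2.11], [0.09, 2.58], [-1.31, 4.45], [0.11, 2.69], [-2.54, 2.54]. Speed limits (rad/s): [2.39, 2.39, 3.01, 3.14, 3.14, 3.14].

### API

Orientations are given as a unit quaternion [w, x, y, z].
In Python, from station import move_pose, movel, movej, command_gripper, wait, inverse_kinematics, read_camera, camera_info, MotionError, job_done, get_time, get_joint_pos, get_qvel, get_effort, get_tcp_pos, get_ee_rot, get_ft_force, get_ft_torque, get_grip_width gives the robot as it stands. Calls block until the motion is done:
- move_pose(position, orientation): joint-space move of the TCP to a pose.
- movel(position, frame=None, v=0.15, until_force=None): straight line of the TCP; frame=None keeps the orientation; v is the mean speed in m/s. With until_force (N) it stops when the force on the tool has changed by that much, and returns True; else False.
- movej(angles): joint-space move.
- command_gripper(opening): opening from 0.0 (shut) to 1.0 (fully open); the grip force is fixed at half the most; returns when the fingers have stopped.
- wait(seconds).
- inverse_kinematics(position, orientation): joint angles nearest the present ones, or None.
- read_camera(name): name is "scene" or "top" or "wrist"; returns the picture (420x560x3 uint8, red, green, blue); there is no depth.
- camera_info(name): a dict with "intrinsics" (3x3 intrinsics, pixels), "T" (4x4, takes a point from camera to world coordinates); the wrist camera has in their place "tool_from_camera" (4x4, takes a point from camera to tool coordinates, whose origin is the TCP and whose axes are the tool frame's). Camera axes: x right, y up, looking along -z (the intrinsics and any distortion apply to the point x, -y, -z); pixel columns grow to the right and rows downward; lengths in m; the calibration is good to about 2 mm. A picture is of the moment at which its call begins: read the wrist's pose just before it. camera_info takes no time and is no camera call.
A pose or a line that the arm cannot do raises MotionError and nothing moves.
- job_done(): hands the job in, once; it reports no verdict.
Readings, each from a call of its own:
- get_time(): time.
- get_joint_pos(): joint angles.
- get_qvel(): joint speeds.
- get_effort(): joint torques, N m.
- get_tcp_pos(): TCP position.
- get_ee_rot(): TCP orientation.
- get_ft_force(): force on the tool from outside, world axes, zero at the start.
- get_ft_torque(): the same for the moment, N m.
- get_grip_width(): opening from 0.0 (shut) to 1.0 (fully open).
Only numpy, scipy, OpenCV 4.12 (cv2) and the standard library are available. Lean on these libraries where they do the work, as an engineer would, in place of code of your own. Each camera call takes 0.05 s, during which the arm holds its last target.

## Working session

There is one attempt and no reset: what is moved stays moved. The work goes in short steps, each a Python script; the robot and the scene stay as the last script left them, time stands still between calls to the robot, and variables do not carry over. Pictures are saved under pics/ and viewed, and the job is handed in when it is done.

```bash
mkdir -p pics; ls; python3 - <<'E'
from station import *
import cv2
for n in("scene","top","wrist"):
    im=read_camera(n); cv2.imwrite(f"pics/{n}0.png",im[:,:,::-1])
    i=camera_info(n); print(n,i)
print(get_time(),get_tcp_pos(),get_ee_rot())
E
```

```text
pics
scene {'intrinsics': array([[446.39725569,   0.        , 281.81085843],
       [  0.        , 446.39725569, 203.96254674],
       [  0.        ,   0.        ,   1.        ]]), 'T': array([[ 0.73615994, -0.56318397,  0.37535631,  0.95788968],
       [ 0.67671735,  0.62154788, -0.39462876, -0.46521897],
       [-0.01105333,  0.54452001,  0.83867502,  1.03841053],
       [ 0.        ,  0.        ,  0.        ,  1.        ]])}
top {'intrinsics': array([[517.86415719,   0.        , 277.4545229 ],
       [  0.        , 517.86415719, 198.16744379],
       [  0.        ,   0.        ,   1.        ]]), 'T': array([[ 1.26532410e-02,  9.92635621e-01, -1.20475800e-01,
         3.57052564e-01],
       [-9.99919515e-01,  1.24493169e-02, -2.44519753e-03,
        -4.49295707e-03],
       [-9.27348749e-04,  1.20497044e-01,  9.92713253e-01,
         1.70076021e+00],
       [ 0.00000000e+00,  0.00000000e+00,  0.00000000e+00,
         1.00000000e+00]])}
wrist {'intrinsics': array([[336.0572085 ,   0.        , 282.90517058],
       [  0.        , 336.0572085 , 207.09998482],
       [  0.        ,   0.        ,   1.        ]]), 'tool_from_camera': array([[ 9.99999947e-01,  1.73274901e-04, -2.75285256e-04,
        -5.43723642e-04],
       [ 9.67495112e-05, -9.66446954e-01, -2.56866261e-01,
        -6.82256269e-02],
       [-3.10557073e-04,  2.56866221e-01, -9.66446919e-01,
        -1.62459908e-01],
       [ 0.00000000e+00,  0.00000000e+00,  0.00000000e+00,
         1.00000000e+00]])}
0.15 [0.24247986 0.57557105 0.22205982] [ 3.24863234e-04  8.33154165e-01  5.53040485e-01 -5.03654738e-04]
```

View pics/top0.png

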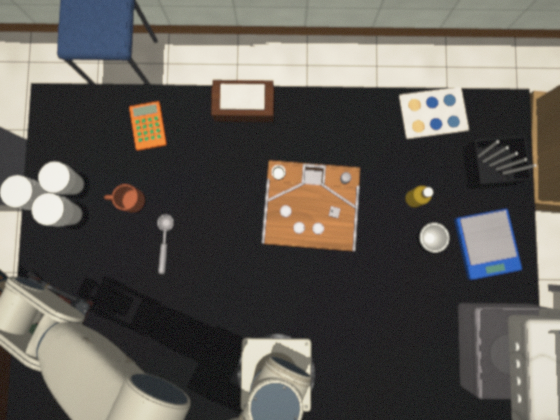

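View pics/scene0.png

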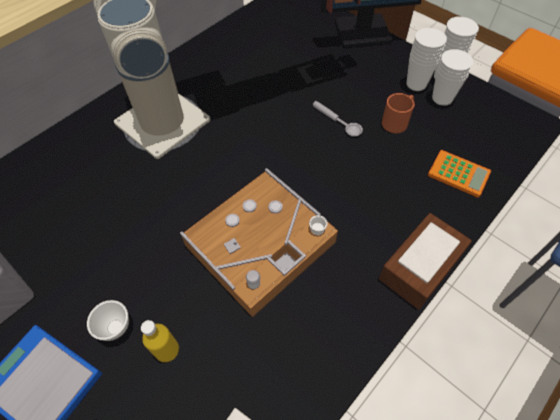

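The top view (top0) shows the box at about px (263–360, 160–250), with the gate facing away from the robot near (313,183). Tokens are at about (286,211), (299,228) and (318,228), and the tag at (335,211). The dip cup is at (279,172) and the shaker at (345,178). Next I'll measure these positions.

```bash
cat > h.py <<'E'
from station import *
import numpy as np, cv2
from scipy.spatial.transform import Rotation as R
def tool_T(p,q):
    T=np.eye(4);T[:3,:3]=R.from_quat([q[1],q[2],q[3],q[0]]).as_matrix();T[:3,3]=p;return T
def ray(px,K,T,z):
    px=np.atleast_2d(px).astype(float)
    d=np.c_[(px[:,0]-K[0,2])/K[0,0],-(px[:,1]-K[1,2])/K[1,1],-np.ones(len(px))]@T[:3,:3].T
    o=T[:3,3]; return o+d*((z-o[2])/d[:,2])[:,None]
def proj(P,K,T):
    c=(np.atleast_2d(P)-T[:3,3])@T[:3,:3]
    return np.c_[K[0,0]*c[:,0]/-c[:,2]+K[0,2],K[1,1]*c[:,1]/c[:,2]+K[1,2]]
E
python3 - <<'E'
from h import *
im=cv2.imread("pics/top0.png");c=im[150:262,250:375]
cv2.imwrite("pics/topz.png",cv2.resize(c,None,fx=5,fy=5,interpolation=cv2.INTER_CUBIC))
i=camera_info("top");K,T=i["intrinsics"],i["T"]
hsv=cv2.cvtColor(im,cv2.COLOR_BGR2HSV)
w=cv2.inRange(hsv,(5,90,60),(22,255,255));w[:150]=0;w[262:]=0;w[:,:250]=0;w[:,375:]=0
w=cv2.morphologyEx(w,cv2.MORPH_CLOSE,np.ones((9,9)))
cs,_=cv2.findContours(w,cv2.RETR_EXTERNAL,cv2.CHAIN_APPROX_NONE)
cn=max(cs,key=cv2.contourArea);r=cv2.minAreaRect(cn);b=cv2.boxPoints(r);print(r);P=ray(b,K,T,.06);print(P,P.mean(0))
ob=cv2.inRange(hsv,(0,0,140),(180,70,255));ob[:150]=0;ob[262:]=0;ob[:,:250]=0;ob[:,375:]=0
n,l,s,ce=cv2.connectedComponentsWithStats(ob)
for k in range(1,n):
    if s[k,4]>10: print(s[k],ce[k],ray(ce[k],K,T,.068))
E
```

```text
((310.70196533203125, 205.10806274414062), (93.8658218383789, 85.68077087402344), 4.513988018035889)
[[ 0.40934395  0.05109561  0.06      ]
 [ 0.68380716  0.03392249  0.06      ]
 [ 0.66341076 -0.26728984  0.06      ]
 [ 0.38986561 -0.24419748  0.06      ]] [ 0.53660687 -0.10661731  0.06      ]
[272 165  14  15 162] [278.06790123 171.69135802] [[ 0.64045682 -0.00135285  0.068     ]]
[262 164  97  86 882] [312.66326531 191.82653061] [[ 0.57692282 -0.11218828  0.068     ]]
[341 172  10  10  77] [345.63636364 176.75324675] [[ 0.62677617 -0.21719519  0.068     ]]
[280 205  12  12 109] [285.23853211 210.69724771] [[ 0.51554786 -0.02562444  0.068     ]]
[329 206  11  12 101] [334.06930693 211.7029703 ] [[ 0.51429233 -0.18022595  0.068     ]]
[293 222  12  12 104] [298.68269231 227.18269231] [[ 0.46385296 -0.06859565  0.068     ]]
[312 223  12  11 104] [317.71153846 228.        ] [[ 0.46202976 -0.12862047  0.068     ]]
```

View pics/topz.png

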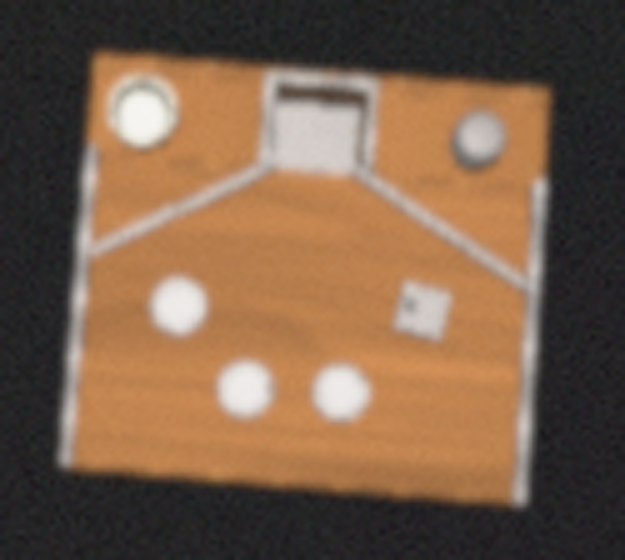

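```bash
python3 - <<'E'
from h import *
a=np.radians(86)
move_pose([0.50,-0.105,0.27],[0,np.cos(a/2),np.sin(a/2),0])
command_gripper(0.227)
p,q=get_tcp_pos(),get_ee_rot()
im=read_camera("wrist");cv2.imwrite("pics/w1.png",im[:,:,::-1]);np.savez("w1.npz",p=p,q=q)
print(get_time(),p,q,get_grip_width(),get_joint_pos())
E
```

```text
3.9083 [ 0.4999804  -0.10499992  0.26999666] [ 5.43468927e-07  7.31360753e-01  6.81990798e-01 -2.64710687e-06] 0.22622540374525352 [-2.30272478e-01  1.98046697e-01  1.83312951e+00  2.42294380e-05
  1.11042712e+00 -1.73126618e+00]
```

View pics/w1.png

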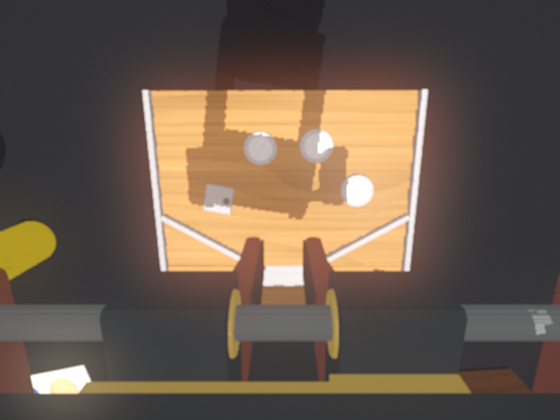

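The wrist view (w1) has the near edge at the top, y≈90 px. Tokens are at about (260,149), (317,146) and (357,190), and the tag is at (219,199). The gate is near (284,268), between the fingers. I'll convert these to positions in both views.

```bash
python3 - <<'E'
from h import *
im=cv2.imread("pics/w1.png");d=np.load("w1.npz");i=camera_info("wrist");K=i["intrinsics"];T=tool_T(d["p"],d["q"])@i["tool_from_camera"]
hsv=cv2.cvtColor(im,cv2.COLOR_BGR2HSV)
# near edge: wood/dark transition per column; least-squares line
wood=cv2.inRange(hsv,(5,80,110),(25,255,255))
pts=[]
for c in list(range(165,205))+list(range(330,412)):
    col=im[75:105,c,2].astype(float);pts.append((c,75+np.argmax(np.diff(col))+.5))
P=ray(pts,K,T,.06)
m,b0=np.polyfit(P[:,1],P[:,0],1);res=P[:,0]-m*P[:,1]-b0;print("near edge slope yaw deg",-np.degrees(np.arctan(m)),res.std())
# side walls (grey, bright): centre at z .07
W=[]
for lo,hi in((135,175),(395,435)):
    q=[]
    for r in range(100,205,3):
        s=hsv[r,lo:hi,1].astype(int);v=hsv[r,lo:hi,2];k=np.where((s<80)&(v>90))[0]
        if len(k): q.append((lo+k.mean(),r))
    w=ray(q,K,T,.07);W.append(w);f=np.polyfit(w[:,0],w[:,1],1);print("wall",f,np.degrees(np.arctan(f[0])),(w[:,1]-np.polyval(f,w[:,0])).std())
# token circles
g=cv2.GaussianBlur(cv2.cvtColor(im,cv2.COLOR_BGR2GRAY),(3,3),0)
sat=cv2.inRange(hsv,(0,0,60),(180,90,255));sat=cv2.morphologyEx(sat,cv2.MORPH_CLOSE,np.ones((3,3)))
n,l,s,ce=cv2.connectedComponentsWithStats(sat)
for k in range(1,n):
    if 300<s[k,4]<2500: print(s[k],ce[k].round(1),ray(ce[k],K,T,.067).round(4))
f=[np.polyfit(w[:,0],w[:,1],1) for w in W]
x=b0;mid=lambda x:(np.polyval(f[0],x)+np.polyval(f[1],x))/2
for _ in range(9): x=m*mid(x)+b0
print("near mid",x,mid(x),"sep",[np.polyval(k,x) for k in f])
E
```

```text
near edge slope yaw deg -4.005503071370167 2.7695837960975735e-17
wall [-0.1551427  -0.17783877] -8.818717039108178 0.0009936698882507284
wall [0.03140953 0.02819259] 1.7990419116910261 0.0018462486111350846
[299 129  35  34 952] [316.1 145.5] [[ 0.4627 -0.0677  0.067 ]]
[243 131  34  35 932] [259.9 147.9] [[ 0.4611 -0.1281  0.067 ]]
[340 174  34  34 916] [356.6 190.2] [[ 0.5149 -0.025   0.067 ]]
[203 183  31  33 809] [218.3 198.9] [[ 0.514  -0.1794  0.067 ]]
near mid 0.4029735812710429 -0.09975369085866176 sep [np.float64(-0.24035717757400232), np.float64(0.04084979585667882)]
```

The tokens agree between the views, but the side-wall fits don't: they converge, so that mask is bad. I'll zoom in on the gate and corners.

```bash
python3 - <<'E'
from h import *
im=cv2.imread("pics/w1.png")
c=im[80:280,135:435].copy();cv2.imwrite("pics/w1z.png",cv2.resize(c,None,fx=2.6,fy=2.6,interpolation=cv2.INTER_CUBIC))
hsv=cv2.cvtColor(im,cv2.COLOR_BGR2HSV)
for r in(110,150,200,260): print(r,hsv[r,140:170,1].tolist(),hsv[r,140:170,2].tolist())
E
```

```text
110 [80, 85, 68, 24, 11, 8, 8, 7, 7, 8, 12, 27, 75, 115, 126, 129, 128, 128, 129, 129, 129, 130, 129, 129, 129, 128, 128, 128, 129, 128] [92, 90, 97, 149, 207, 235, 244, 246, 244, 227, 191, 160, 177, 216, 236, 240, 239, 239, 240, 240, 240, 240, 240, 240, 240, 240, 240, 240, 240, 241]
150 [84, 87, 87, 85, 90, 91, 87, 40, 16, 11, 9, 9, 9, 10, 14, 38, 81, 112, 124, 126, 127, 126, 126, 125, 125, 125, 124, 124, 124, 125] [100, 103, 103, 105, 105, 104, 106, 142, 197, 230, 243, 246, 244, 228, 195, 175, 201, 233, 248, 251, 251, 251, 251, 251, 251, 251, 252, 252, 252, 252]
200 [72, 72, 75, 77, 79, 78, 82, 82, 83, 83, 85, 86, 47, 18, 10, 8, 8, 9, 9, 13, 37, 84, 111, 121, 123, 123, 121, 121, 122, 122] [96, 96, 98, 100, 100, 102, 103, 103, 104, 105, 105, 104, 125, 180, 224, 242, 246, 244, 227, 195, 178, 206, 238, 252, 255, 254, 254, 254, 254, 255]
260 [55, 57, 61, 56, 59, 61, 67, 68, 64, 67, 64, 69, 67, 73, 71, 71, 77, 78, 53, 20, 9, 8, 8, 10, 10, 13, 30, 86, 121, 126] [83, 85, 84, 87, 86, 88, 88, 90, 91, 92, 91, 92, 95, 94, 97, 97, 96, 95, 111, 170, 220, 241, 244, 241, 224, 190, 163, 186, 227, 247]
```

View pics/w1z.png

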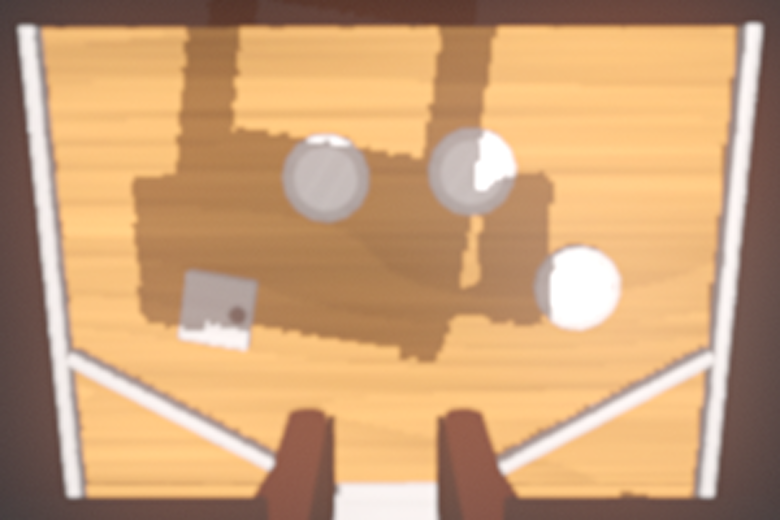

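```bash
python3 - <<'E'
from h import *
im=cv2.imread("pics/w1.png");d=np.load("w1.npz");i=camera_info("wrist");K=i["intrinsics"];T=tool_T(d["p"],d["q"])@i["tool_from_camera"]
hsv=cv2.cvtColor(im,cv2.COLOR_BGR2HSV)
f=[]
for lo,hi in((135,175),(395,435)):
    q=[]
    for r in list(range(100,195,3))+list(range(230,262,3)):
        k=np.where((hsv[r,lo:hi,1]<45)&(hsv[r,lo:hi,2]>185))[0]
        if len(k): q.append((lo+k.mean(),r))
    w=ray(q,K,T,.07);a=np.polyfit(w[:,0],w[:,1],1);f.append(a);print(np.degrees(np.arctan(a[0])),(w[:,1]-np.polyval(a,w[:,0])).std())
yaw=np.radians(-4.0)
e=ray([(284,265.8),(284,90.5)],K,T,.06);print("slot edge, near edge",e)
c=ray([(284,90.5)],K,T,.06)[0]
ex=np.array([np.cos(yaw),np.sin(yaw)]);ey=np.array([-ex[1],ex[0]])
# s along ex, t along ey
ym=lambda x:np.mean([np.polyval(a,x) for a in f])
for x in(.42,.5,.57):print(x,[np.polyval(a,x) for a in f], "t",np.dot([x,ym(x)],ey))
print("s near",c[:2]@ex,"s slot",e[0,:2]@ex)
# top view corners check
t=camera_info("top")
E
```

```text
-3.8577719639115555 0.0002618936813167859
-3.836047039370141 0.00020810699038269564
slot edge, near edge [[ 0.60333739 -0.11190618  0.06      ]
 [ 0.40408457 -0.09811717  0.06      ]]
0.42 [np.float64(-0.2416697679513892), np.float64(0.04444241100350904)] t -0.06907574153695108
0.5 [np.float64(-0.24706438828308927), np.float64(0.03907826154397221)] t -0.06886150462180073
0.57 [np.float64(-0.25178468107332685), np.float64(0.03438463076687749)] t -0.06867404732104417
s near 0.4099445471765534 s slot 0.6096738673744609
```

Everything is consistent: yaw is −3.85°, wall separation is 286 mm (as specified), and near edge to slot edge is 199.7 mm (200 expected). I'll push the first token.

```bash
cat >> h.py <<'E'
YAW=np.radians(-3.85);EX=np.array([np.cos(YAW),np.sin(YAW)]);EY=np.array([-EX[1],EX[0]])
# near edge point (x=-140) and wall midline at x=.5
S0=np.array([0.40408,-0.09812])@EX+.140
T0=np.array([.5,(-.24706+.03908)/2])@EY
def b2w(x,y): return (S0+x)*EX+(T0+y)*EY
def w2b(P): P=np.asarray(P)[...,:2]; return np.stack([P@EX-S0,P@EY-T0],-1)
ZP=.063;ZT=.090;D=.025
def q_(phi):
    a=phi+YAW+np.pi/2; return [0,np.cos(a/2),np.sin(a/2),0]
def go(c,phi,z,v,back=D,joint=False):
    p=b2w(c[0]-back*np.cos(phi),c[1]-back*np.sin(phi))
    P=[p[0],p[1],z]
    if joint: move_pose(P,q_(phi))
    else: movel(P,q_(phi),v=v)
def approach(c,phi):
    go(c,phi,ZT,.25,back=.042); go(c,phi,ZP,.08,back=.040)
def look(name):
    p,q=get_tcp_pos(),get_ee_rot();im=read_camera("wrist");cv2.imwrite(f"pics/{name}.png",im[:,:,::-1])
    t=read_camera("top");cv2.imwrite(f"pics/{name}t.png",cv2.resize(t[150:262,250:375,::-1],None,fx=5,fy=5))
    i=camera_info("wrist");K=i["intrinsics"];T=tool_T(p,q)@i["tool_from_camera"]
    hsv=cv2.cvtColor(im,cv2.COLOR_RGB2HSV);m=cv2.morphologyEx(cv2.inRange(hsv,(0,0,60),(180,90,255)),cv2.MORPH_CLOSE,np.ones((3,3)))
    n,l,s,ce=cv2.connectedComponentsWithStats(m)
    for k in range(1,n):
        if 200<s[k,4]<4000: print(s[k],w2b(ray(ce[k],K,T,.067)[0]).round(4))
E
python3 - <<'E'
from h import *
tk=dict(A=(.4627,-.0677),B=(.4611,-.1281),C=(.5149,-.025),tag=(.514,-.1794))
for k,v in tk.items(): print(k,w2b(v).round(4))
c=w2b(tk["A"]);p1=np.array([0,0.])
phi=np.arctan2(*(p1-c)[::-1])
go(c,phi,.12,0,back=.042,joint=True)
approach(c,phi)
go(p1,phi,ZP,.07)
go((.025,0),0,ZP,.05)
go((.066,0),0,ZP,.06)
print(get_time(),get_ft_force(),get_tcp_pos())
go((.02,0),0,ZP,.15);go((-.04,0),0,.2,.25);look("a1");print(get_time())
E
```

```text
A [-0.0836  0.0337]
B [-0.0811 -0.0267]
C [-0.0343  0.0798]
tag [-0.0249 -0.0743]
8.5417 [ 0.96513825 -0.0443483  -0.00414659] [ 0.58435517 -0.10960944  0.06279885]
[226  89  28  18 250] [-0.1494 -0.0405]
[ 234  158   41   41 1341] [-0.0812 -0.0265]
[ 350  208   42   40 1288] [-0.0346  0.0796]
[ 186  219   37   38 1152] [-0.0254 -0.0744]
9.85
```

```bash
python3 -c "
import cv2,numpy as np
a=cv2.imread('pics/a1.png');b=cv2.imread('pics/a1t.png')
cv2.imwrite('pics/a1c.png',np.hstack([cv2.resize(a,(420,315)),cv2.resize(b,(351,315))]))"
```

```text
(no output)
```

View pics/a1c.png

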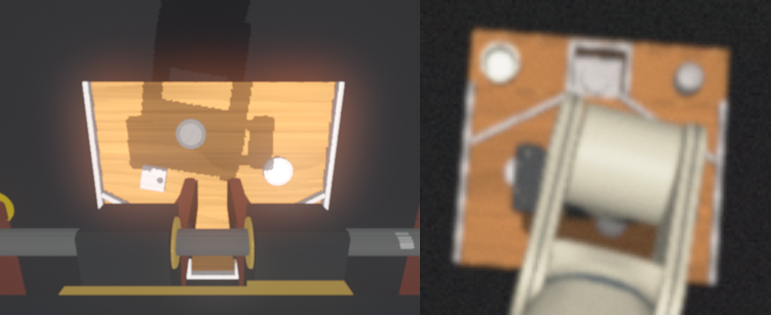

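The first token is off the wooden top. The remaining token at wrist px (234–275, 158–199) and the other pieces haven't moved. On to the second token, then the outer one.

```bash
python3 - <<'E'
from h import *
c=np.array([-.0811,-.0266]);p1=np.array([0,0.])
phi=np.arctan2(*(p1-c)[::-1])
go(c,phi,.12,0,back=.042,joint=True)
approach(c,phi)
go(p1,phi,ZP,.07)
go((.025,0),0,ZP,.05)
go((.066,0),0,ZP,.06)
print(get_time(),get_ft_force())
go((.02,0),0,ZP,.15)
go((0,0),0,ZT,.2)
c=np.array([-.0345,.0797]);p1=np.array([.005,0.0])
phi=np.arctan2(*(p1-c)[::-1])
go(c,phi,.12,0,back=.042,joint=True)
approach(c,phi)
go(p1,phi,ZP,.06)
go(p1,phi,ZP,.1,back=.045)
go(p1,phi,.1,.15,back=.045)
go((-.05,0),0,.2,.3);look("a2");print(get_time())
E
python3 -c "
import cv2,numpy as np
a=cv2.imread('pics/a2.png');b=cv2.imread('pics/a2t.png')
cv2.imwrite('pics/a2c.png',np.hstack([cv2.resize(a,(420,315)),cv2.resize(b,(351,315))]))"
```

```text
14.175 [-0.1958122  -0.23968566  0.43542645]
[ 187  231   37   37 1128] [-0.0254 -0.0744]
20.9167
```

View pics/a2c.png

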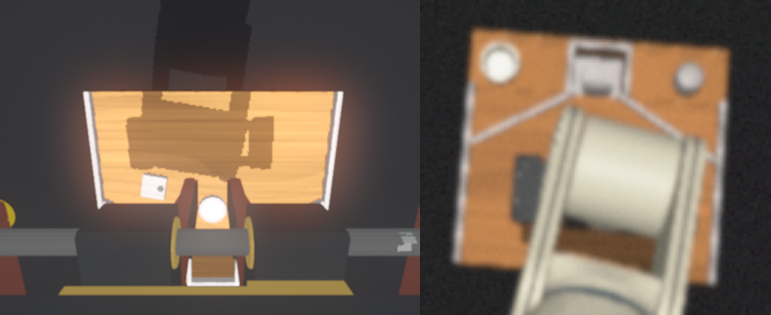

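The third token now lies centred between the fingers in the wrist view, at about full-resolution px (283,279). Both mid tokens are gone, and the tag hasn't moved.

```bash
python3 - <<'E'
from h import *
i=camera_info("wrist");K=i["intrinsics"];p,q=get_tcp_pos(),get_ee_rot();T=tool_T(p,q)@i["tool_from_camera"]
im=cv2.imread("pics/a2.png");m=(im[255:305,262:308].min(2)>170).astype(np.uint8)
ys,xs=np.nonzero(m);px=(262+xs.mean(),255+ys.mean());c=w2b(ray([px],K,T,.068)[0]);print(px,len(xs),c)
assert abs(c[0]-.008)<.012 and abs(c[1])<.01
p2=np.array([.03,0]);phi=np.arctan2(*(p2-c)[::-1]) if abs(c[1])>.003 else 0
go(c,0,ZT,.25,back=.044); go(c,0,ZP,.08,back=.040)
go((.025,0),0,ZP,.06); go((.066,0),0,ZP,.06)
print(get_ft_force())
go((.02,0),0,ZP,.15);go((-.03,0),0,.15,.25)
move_pose([.42,.30,.3],q_(0))
t=read_camera("top");s=read_camera("scene")
cv2.imwrite("pics/f.png",np.hstack([cv2.resize(t[150:262,250:375,::-1],(400,358),interpolation=cv2.INTER_CUBIC),cv2.resize(s[160:320,170:350,::-1],(400,358),interpolation=cv2.INTER_CUBIC)]))
cv2.imwrite("pics/ft.png",t[:,:,::-1]);print(get_time())
E
```

```text
(np.float64(283.05669144981414), np.float64(279.55669144981414)) 1076 [ 0.00627758 -0.00075753]
[-0.73867001 -0.00181713 -0.28340102]
26.275
```

View pics/f.png

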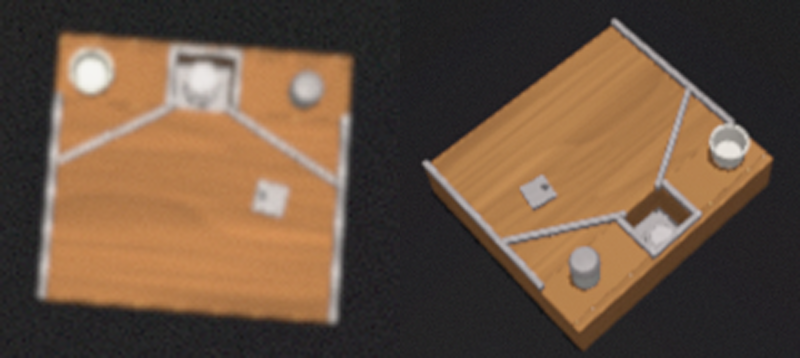

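View pics/ft.png

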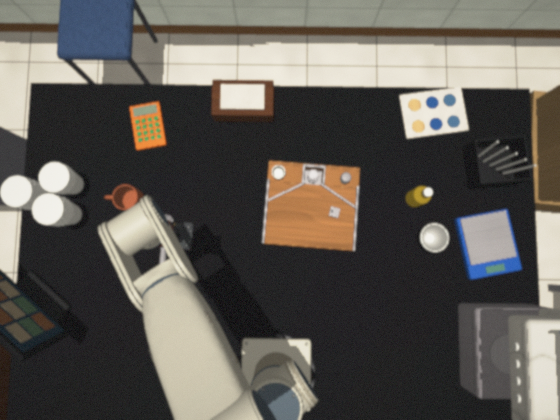

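```bash
python3 -c "
from station import *
wait(0.3);print(get_ft_force());job_done()"
```

```text
[-0.45882622  0.43990061  0.48868472]
the job is handed in; nothing more can be done
```

I pushed the three tokens one at a time through the gate with partly open fingertips, without gripping anything, and handed the job in at about 26.6 s of the 59 s allowed.

- **Tokens:** the last top and scene pictures show none left on the wooden top and round steel pieces lying inside the slot. They overlap there, so I could not count all three separately.
- **Tag, shaker and dip cup:** the tag's last measurement, before the final push, was within 1 mm of where it started. In the last pictures it still lies there, and the shaker and dip cup stand where they were.
- **Rest of the counter:** the mug, sauce bottle and tub look unchanged. The raised arm hid most of the spoon in the last top view, so I did not recheck it. The arm passed over it about 0.3 m up.
- **Forces:** the readings I took after each push and at hand-in were about 1 N or less.
- **Failed check:** my first fit of the box's side walls was wrong because of a bad colour mask. I corrected it before pushing; the wall spacing then came out at 286 mm, as specified, and the near edge to slot distance at 199.7 mm (200 expected).

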